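# Refit the louvred cover of a bench filter unit

## Task

The clean-air filter unit on the bench stands open: put its louvred cover back on. Hold the cover tilted, ease its steel lip under the ledge of the opening without forcing it, swing it down and press the free edge home until the sprung catch snaps over it, so that the cover sits fully down and flush; leave the dish, the bottle and the slide box where they are.

Things in the scene. Friction and masses are not known exactly. Their poses are not given: they have to be found in the camera images.
- unit: White filter unit on levelling feet, fixed on the bench, 234 x 190 mm, 100 mm tall above its origin, left or right of the work. Origin: bottom centre; x roughly away from the robot, z up. Its top is a slide-out filter deck, stiff to move, left anywhere up to 15 mm either way along x from nominal (not measured: see it or feel for it). Deck frame = unit frame shifted by that much.
- seat (a point): A point on the unit, 86 mm above its origin: the height of the deck's flat grey seat, and the nominal place of the fitted cover's origin (axes parallel to the unit's). With the deck shifted, the cover ends shifted alike. Recess, in the deck frame: far wall x 76.5 mm, side walls y +-72 mm, rim z 100 mm; seat x -88 to -30 mm at the ledge end, then the filter, lower.
- ledge_nominal (a point): A point on the unit (-77, 0, 94 mm): where the lower free edge of the deck's dark steel ledge is when the deck is not shifted. Ledge z 94 to 100 mm; slot below it z 86 to 94 mm, ending at a wall at deck x -88.5 mm. From ledge edge to far wall is shorter than the cover with its lip: the cover goes in only tilted, lip end low. Play of the fitted cover 1.5 mm in x, 2 mm in y.
- catch (a joint): Blue sprung catch, 36 mm wide, on the middle of the deck's far rim; slides back along +x, 0 = sprung forward, up to 0.008 m. Nose reaches deck x 71 mm, underside z 93 mm; above z 95.5 mm a slippery ramp (60 deg) up to z 105 mm. The cover's free edge, pressed down with some 6 to 12 N, pushes it back about 4 mm; then it snaps over the edge and reads 0 again.
- cover: Grey louvred cover, about 0.35 kg, flat on the bench, right way up. Origin: centre of its underside; x towards the free edge, z up. Body x -71 to 67, y +-70 mm, 14 mm thick. At -x a steel tongue 4 mm thick, flush with the underside, y +-60, to x -87 mm, its last 3 mm turned up to 6.5 mm (the lip). At +x a step to x 75 mm, 6 mm high, which the catch snaps over.
- handle (a point): Centre of the black bridge handle's bar (cover frame 0, 0, 43 mm). The bar runs along the cover's y, 100 mm long, 12 mm thick (x), z 36 to 50 mm, on two 12 mm posts at y +-44 mm; free between the bar and the cover's top at z 14 mm.
- lip (a point): Middle of the lower front edge of the cover's lip (cover frame -87, 0, 0 mm).
- thumb_pad (a point): Centre of the blue flat pad, 22 x 50 mm, on top of the cover near its free edge (cover frame 51, 0, 14.5 mm): the place to press. 100 mm above the unit's origin when the cover is home.
- petri_dish: Clear closed culture dish, 94 mm across, 17 mm high, on the bench; origin under its centre. To be left alone.
- sample_bottle: Amber bottle with blue cap, 52 mm across, 110 mm high, standing on the bench; origin under its centre. To be left alone.
- slide_box: Yellow slide box, 87 x 102 x 33 mm, on the bench; origin under its centre. To be left alone.
There are look-alikes about, which are no part of the job. There is more than one size of the cover; the job needs the smallest.

How it is judged (in metres and radians):
On the way:
1. the lip is down in the opening, below the ledge, with the cover tilted (free edge up) (x of lip in the frame of unit between -0.107 and -0.063 m and z of lip in the frame of unit between 0.08 and 0.0925 m and y of lip in the frame of unit between -0.012 and 0.012 m and angle between cover's own z axis and vertical above 0.06 rad and z of thumb_pad in the frame of unit above 0.105 m), for 0.1 s.
At the end, for the whole second after the job is handed in: The cover lies at rest and level in the deck's recess (within 2 mm of seat height, 0.02 rad of level, its centre within 19.5 mm of the nominal place), lip under the ledge, and the catch has sprung fully forward (within 1.5 mm) over its free edge (z of cover in the frame of unit between 0.084 and 0.088 m and z of lip in the frame of unit below 0.0885 m and z of thumb_pad in the frame of unit below 0.1028 m and x of lip in the frame of unit below -0.067 m and horizontal distance between cover and seat below 0.0195 m and angle between the z axis of cover and the z axis of unit, either way round below 0.02 rad and value of joint catch below 0.0015 m and linear speed of cover below 0.01 m/s); the robot touches nothing.
It fails at once if the lip is forced: over 30 N between the cover and the unit while the cover is still tilted by more than 0.12 rad (contact force between cover and unit above 30 N and angle between cover's own z axis and vertical above 0.12 rad).
It fails at once if the dish pushed away or tipped (distance of petri_dish from where it was at the start of the episode above 0.02 m or angle between petri_dish's own z axis and vertical above 0.3 rad).
It fails at once if the bottle pushed away or tipped (distance of sample_bottle from where it was at the start of the episode above 0.02 m or angle between sample_bottle's own z axis and vertical above 0.3 rad).
It fails at once if the slide box pushed away or tipped (distance of slide_box from where it was at the start of the episode above 0.02 m or angle between slide_box's own z axis and vertical above 0.3 rad).
It also fails if it takes over 51 s, if anything falls off the work surface, if the arm or the gripper's body presses on something with over 40 N, if the wrist force passes 120 N, or if a joint passes its speed limit or range.

## Robot

A 6-joint arm with a two-finger parallel gripper is mounted at the origin on the work surface. World frame = base frame: x ahead of the robot, y to its left, z up, the work surface at z = 0. Lengths are in mm, angles in rad, forces in N, time in s.
With the tool pointing down it reaches from about 350 to 975 mm from the base axis. Payload 7.1 kg.
Tool frame: the origin (TCP) lies on the front face of the gripper's body, between the roots of the fingers; the fingertips stand 80 mm ahead of it and the grasp point (between the pads) lies 61 mm ahead of it (ctrl.tcp_to_grasp is the distance from the TCP to the grasp point, in mm); z points along the fingers, y is the direction in which the jaws open and shut (so a half turn about z gives the same grasp; the last joint's range is limited). The gripper opens to 88 mm and grips with 3 to 60 N. Pads are 20 mm wide; open, the fingers measure 115 mm over their backs; the gripper's body (75 mm by 178 mm) begins 61 mm behind the grasp point.
Start: joints at [-1.273, 0.423, 1.63, -0, 1.089, -0.019], TCP at [194.722, -593.876, 302.675] pointing down, gripper open.
Joint ranges: [-3, 3], [-0.9, 2.11], [0.09, 2.58], [-1.31, 4.45], [0.11, 2.69], [-2.54, 2.54]. Speed limits (rad/s): [2.39, 2.39, 3.01, 3.14, 3.14, 3.14].

## Interface

Orientations are given as a rotation vector (axis times angle).
In Python, from workcell import telemetry, get_image, ctrl gives the robot as it stands.
- The arm moves only by the tool send_rows, never from a script. Its argument "rows" is a list of rows, each a list of 5 numbers: the shift along the tool's x, y, z in m, then the turn about the tool's z in rad, then the opening, from -1 (shut) to 1 (fully open). A call has 1 to 5 rows; each row shifts and turns the commanded pose from where the row before left it, along the tool's axes as they then stand; what a row does not reach is not made up. A row lasts 1/10 s, in which the tool goes at most 50 mm and 8.59 degrees, less where a joint would pass 70% of its speed; a pose out of reach is approached as far as the arm can. A call with a gripper value outside its range is refused whole. The fingers move at their own pace and stop on an object; the grip force is fixed at half the most. Time passes only in rows, so rows that do not move let the fingers close. It gives the time, the measured TCP pose, the force and the opening at its end, in the units of the state.
- telemetry.get_obs(): the state, without advancing time (a new reading comes with each control period).
- get_image(name): name is "scene" or "top" or "wrist"; returns a dict with "color" (384x512x3 uint8, blue, green, red), "z_map" (384x512 float32, mm along the optical axis (not along the pixel's ray), 0 where there is no reading), "camera_matrix" (3x3 intrinsics, pixels), "k1" (the pictures are not rectified: a ray, as slopes to the right and down, at radius r is drawn at 1 + k1 r^2 times it, then the intrinsics apply), "rvec" (rotation vector, rad) and "tvec" (3), from world to camera coordinates, as OpenCV has them. Camera axes: x right, y down, z forward; pixel columns grow to the right and rows downward; lengths in mm; the calibration is good to about 2 mm. A picture is of the moment at which its call begins.
- ctrl.close_job(): hands the job in, once; it reports no verdict.
The state is a dict: "t": time; "qpos": joint angles; "qvel": joint speeds; "joint_torque": joint torques, N m; "ee_pos": TCP position; "orientation": TCP orientation; "ft_force": force on the tool from outside, world axes, zero at the start; "moment": the same for the moment, N m; "width": finger opening in mm.
Only numpy, scipy, OpenCV 4.12 (cv2) and the standard library are available. Lean on these libraries where they do the work, as an engineer would, in place of code of your own. Each camera call takes 0.05 s, during which the arm holds its last target.

## Working session

There is one attempt and no reset: what is moved stays moved. The work goes in short steps, Python scripts to look and compute and a tool call to move; the robot and the scene stay as the last step left them, time stands still between calls to the robot, and variables do not carry over. Pictures are saved under pics/ and viewed, and the job is handed in when it is done.

Besides the shell and the picture viewer there is one more tool, called after "Emit:" as name(argument=value, ...) on one line, values as JSON. send_rows: Moves the arm, as the interface text tells. Its arguments: {"type":"object","properties":{"rows":{"type":"array"}},"required":["rows"]}

```bash
ls; mkdir -p pics; cat > h.py <<'E'
import numpy as np, cv2
from workcell import telemetry, get_image, ctrl
def snap(n,f):
    im=get_image(n); cv2.imwrite('pics/'+f+'.png',im['color']); np.savez('pics/'+f+'.npz',**{k:np.asarray(v) for k,v in im.items()}); return im
def load(f): return dict(np.load('pics/'+f+'.npz'))
def pts(im,uv):
    """pixel -> world through z_map"""
    uv=np.atleast_2d(uv); K=im['camera_matrix']; R=cv2.Rodrigues(im['rvec'].astype(float))[0]
    n=rays(im,uv); z=np.array([im['z_map'][int(round(v)),int(round(u))] for u,v in uv])
    return (n*z[:,None]-im['tvec'].reshape(1,3))@R
def rays(im,uv):
    K=im['camera_matrix'];k1=float(im['k1'])
    p=cv2.undistortPoints(np.asarray(uv,float).reshape(-1,1,2),K,np.array([k1,0,0,0.]))[:,0]
    return np.c_[p,np.ones(len(p))]
def atz(im,uv,z):
    R=cv2.Rodrigues(im['rvec'].astype(float))[0]; c=-R.T@im['tvec'].reshape(3)
    d=rays(im,np.atleast_2d(uv))@R
    return c+d*((z-c[2])/d[:,2])[:,None]
def proj(im,P):
    return cv2.projectPoints(np.asarray(P,float).reshape(-1,1,3),im['rvec'].astype(float),im['tvec'].astype(float),im['camera_matrix'],np.array([float(im['k1']),0,0,0]))[0][:,0]
def cloud(im):
    h,w=im['z_map'].shape; v,u=np.mgrid[:h,:w]; uv=np.c_[u.ravel(),v.ravel()].astype(float)
    R=cv2.Rodrigues(im['rvec'].astype(float))[0]
    P=(rays(im,uv)*im['z_map'].reshape(-1,1)-im['tvec'].reshape(1,3))@R
    P[im['z_map'].ravel()==0]=np.nan
    return P.reshape(h,w,3)
E
python3 - <<'E'
from h import *
for n in ['scene','top','wrist']:
    im=snap(n,n+'0'); print(n,im['k1'],im['rvec'],im['tvec'],im['camera_matrix'][0])
o=telemetry.get_obs(); print(o)
E
```

```text
pics
scene -0.09502342469486175 [ 2.07681429  1.0289452  -0.50583428] [-349.65779646 -179.48994949 1417.4825849 ] [356.15225998   0.         255.55055234]
top -0.0041818462699377895 [ 2.12778405 -2.12692313  0.19134457] [  24.29628998  510.247336   1114.9962414 ] [436.32981577   0.         256.47896431]
wrist 0.0032096411018288293 [-2.37637883  1.71828158  0.21691584] [-624.851428    -31.52696518  389.6884594 ] [310.46098374   0.         255.90288884]
{'t': 0.15, 'qpos': array([-1.27296146e+00,  4.23683495e-01,  1.63047531e+00, -4.36207573e-06,
        1.08856548e+00, -1.90038978e-02]), 'qvel': array([-0.00057965, -0.00204208, -0.00326078,  0.00050439, -0.0024366 ,
        0.00094977]), 'joint_torque': array([ 9.68051208e-04, -5.44985390e+01, -2.73920006e+01,  6.43826416e-02,
        2.04130216e-02, -8.54042605e-05]), 'ee_pos': array([ 194.65658961, -593.58288719,  302.08422435]), 'orientation': array([-3.10114662e+00, -4.95436487e-01,  2.52938331e-04]), 'ft_force': array([ 0.76343399, -0.44911876, -0.15183441]), 'moment': array([ 0.00104856, -0.03114703, -0.03593578]), 'width': 88.18961688297532}
```

View pics/top0.png

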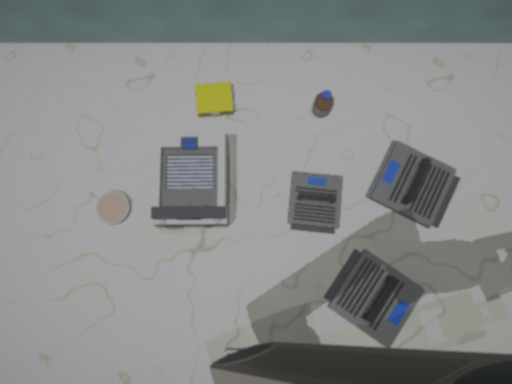

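View pics/scene0.png

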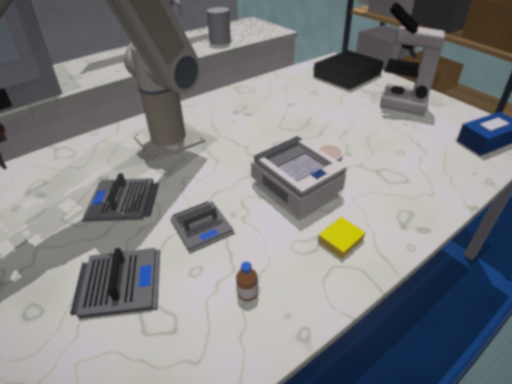

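View pics/wrist0.png

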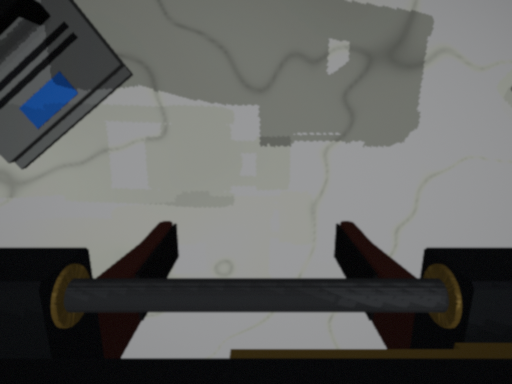

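The top view shows three louvred covers, at about (316,202), (413,184) and (375,297). The one at (316,202) looks smallest. I'll check its size and take an enlarged crop.

```bash
python3 - <<'E'
from h import *
im=load('top0'); C=cloud(im)
for n,uv in dict(unit=(189,185),smallhandle=(316,196),pad=(316,181),c2=(413,184),c3=(375,297),dish=(114,207),bottle=(326,96),box=(214,98),bench=(270,120)).items(): print(n,C[uv[1],uv[0]].round(1))
for nm,uv in dict(small=[(294,171),(343,176),(338,232),(289,230)],c2=[(397,140),(458,178),(435,227),(367,196)],c3=[(359,250),(425,290),(390,346),(325,297)]).items():
    P=atz(im,uv,12)[:,:2]; print(nm,np.linalg.norm(P-np.roll(P,-1,0),axis=1).round(0))
c=im['color'][130:245,140:355]; cv2.imwrite('pics/crop1.png',cv2.resize(c,None,fx=3.6,fy=3.6,interpolation=cv2.INTER_CUBIC))
z=C[130:245,140:355,2]; z=np.clip(np.nan_to_num(z),0,125)*2; cv2.imwrite('pics/cropz.png',cv2.resize(z.astype('uint8'),None,fx=3.6,fy=3.6,interpolation=cv2.INTER_NEAREST))
E
```

```text
unit [523.3 197.   94.9]
smallhandle [ 502.7 -133.1   50.5]
pad [ 550.8 -139.    14.9]
c2 [ 533.1 -388.3   61. ]
c3 [ 240.4 -285.2   19. ]
dish [477.8 410.5  19.1]
bottle [ 759.5 -158.   106.7]
box [783.6 143.5  35.2]
bench [732.5 -14.1  -1.8]
small [136. 156. 132. 164.]
c2 [195. 154. 199. 184.]
c3 [199. 173. 205. 155.]
```

View pics/crop1.png

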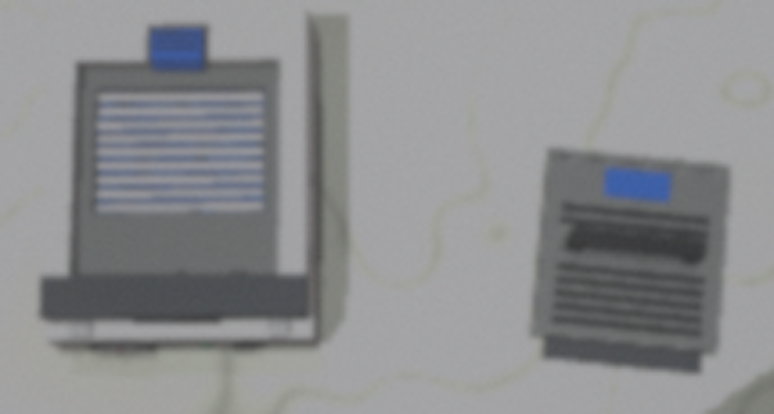

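View pics/cropz.png

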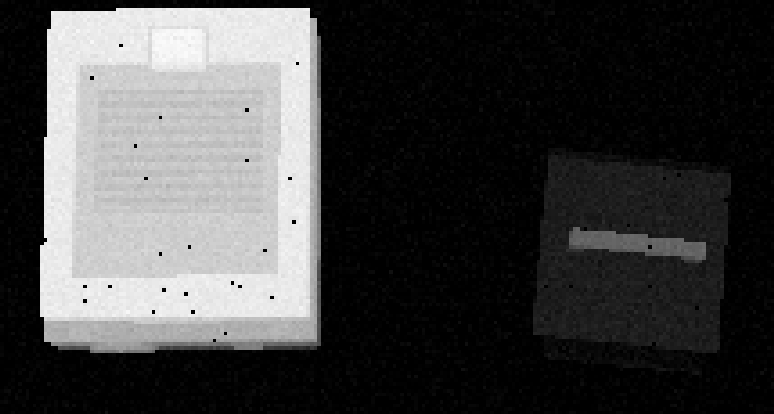

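The crop confirms the left-middle cover: pad at (638,184) and bar at (637,243) in the crop. It measures about 164 x 136 mm with the lip, against about 200 mm for the other two. It faces roughly the same way as the unit, with its pad towards +x. Next I'll work out the move that takes the wrist above it.

```bash
cat >> h.py <<'E'
from scipy.spatial.transform import Rotation as Ro
def toolR(o): return Ro.from_rotvec(o['orientation']).as_matrix()
def cam_in_tool(im,o):
    R=cv2.Rodrigues(im['rvec'].astype(float))[0]; c=-R.T@im['tvec'].reshape(3)
    T=toolR(o); return T.T@(c-o['ee_pos']), T.T@R.T
E
python3 - <<'E'
from h import *
im=load('wrist0'); o=telemetry.get_obs(); print(toolR(o).round(3)); 
c,R=cam_in_tool(im,o); print(c.round(1)); print(R.round(3))
im=load('top0'); C=cloud(im)
# bar: z 45..56 in cover region
reg=np.zeros(C.shape[:2],bool); reg[165:240,283:348]=1
with np.errstate(invalid='ignore'):
    b=C[reg&(C[...,2]>40)&(C[...,2]<60)]
print('bar',len(b),b.mean(0).round(1)); print(cv2.minAreaRect(b[:,:2].astype('float32')))
hsv=cv2.cvtColor(im['color'],cv2.COLOR_BGR2HSV); bl=(hsv[...,0]>100)&(hsv[...,0]<125)&(hsv[...,1]>120)&reg
v,u=np.nonzero(bl); P=atz(im,np.c_[u,v],14.5); print('pad',P.mean(0),len(u), cv2.minAreaRect(P[:,:2].astype('float32')))
body=C[reg&(C[...,2]>9)&(C[...,2]<20)]; print('body',cv2.minAreaRect(body[:,:2].astype('float32')))
uu=np.zeros(C.shape[:2],bool); uu[125:235,145:240]=1
un=C[uu&(C[...,2]>105)]; print('catchtop',un.mean(0),cv2.minAreaRect(un[:,:2].astype('float32')))
un=C[uu&(C[...,2]>96)]; print('unit',cv2.minAreaRect(un[:,:2].astype('float32')))
E
```

```text
[[ 0.95   0.312 -0.   ]
 [ 0.312 -0.95   0.001]
 [ 0.    -0.001 -1.   ]]
[ 66.6   0.5 -82.5]
[[ 0.002 -0.969 -0.247]
 [ 1.     0.002  0.   ]
 [ 0.    -0.247  0.969]]
bar 188 [ 499.7 -134.2   49.4]
((500.03814697265625, -135.20761108398438), (99.26568603515625, 12.5358247756958), 83.69581604003906)
pad [ 551.66707836 -140.80439428   14.5       ] 121 ((552.1220092773438, -140.4606475830078), (46.729888916015625, 19.66846466064453), 88.41508483886719)
body ((493.7820129394531, -134.8939208984375), (140.3404541015625, 160.97549438476562), 84.31888580322266)
catchtop [549.1437576  195.8802214  115.92774857] ((547.9236450195312, 195.79576110839844), (222.30162048339844, 184.54254150390625), 0.6751181483268738)
unit ((547.17578125, 195.78695678710938), (223.79750061035156, 184.54254150390625), 0.6751181483268738)
```

```bash
cat >> h.py <<'E'
import json
def plan(target,yawdeg,n,grip,o=None,state=None):
    """rows of 5 from measured pose to world TCP target; yaw of tool x"""
    o=o or telemetry.get_obs(); T=toolR(o); p=np.array(o['ee_pos'],float)
    if state is not None: p,y=np.array(state[0],float),np.radians(state[1])
    else: y=np.arctan2(T[1,0],T[0,0])
    yt=np.radians(yawdeg); rows=[]
    for i in range(n):
        k=n-i; R=np.array([[np.cos(y),np.sin(y),0],[np.sin(y),-np.cos(y),0],[0,0,-1]])
        d=(R.T@((np.array(target)-p)/k)/1000).round(4); w=round(-(yt-y)/k,3)
        rows.append([*d.tolist(),w,grip]); p=p+R@d*1000; y-=w
    for i in range(0,n,5): print(json.dumps(rows[i:i+5]))
    print('end',p.round(1),np.degrees(y).round(2))
E
python3 -c "
from h import *
plan((497,-205,260),84,15,1)"
```

```text
[[0.0272, -0.0183, 0.0028, -0.077, 1], [0.0286, -0.0162, 0.0028, -0.077, 1], [0.0297, -0.0139, 0.0028, -0.077, 1], [0.0307, -0.0116, 0.0028, -0.077, 1], [0.0315, -0.0092, 0.0028, -0.076, 1]]
[[0.0321, -0.0068, 0.0028, -0.077, 1], [0.0325, -0.0043, 0.0028, -0.076, 1], [0.0328, -0.0018, 0.0028, -0.077, 1], [0.0328, 0.0007, 0.0028, -0.076, 1], [0.0327, 0.0032, 0.0028, -0.077, 1]]
[[0.0323, 0.0057, 0.0028, -0.076, 1], [0.0318, 0.0081, 0.0028, -0.077, 1], [0.0311, 0.0105, 0.0028, -0.076, 1], [0.0302, 0.0129, 0.0028, -0.077, 1], [0.0292, 0.0151, 0.0029, -0.076, 1]]
end [ 497. -205.  260.] 83.99
```

Emit:
send_rows(rows=[[0.0272,-0.0183,0.0028,-0.077,1],[0.0286,-0.0162,0.0028,-0.077,1],[0.0297,-0.0139,0.0028,-0.077,1],[0.0307,-0.0116,0.0028,-0.077,1],[0.0315,-0.0092,0.0028,-0.076,1]])

```text
t: 0.65
ee_pos: [296.1, -463.2, 288.4]
orientation: [-2.949, -1.083, 0.0]
ft_force: [0.6, 0.1, -0.7]
width: 87.4
```

Emit:
send_rows(rows=[[0.0321,-0.0068,0.0028,-0.077,1],[0.0325,-0.0043,0.0028,-0.076,1],[0.0328,-0.0018,0.0028,-0.077,1],[0.0328,0.0007,0.0028,-0.076,1],[0.0327,0.0032,0.0028,-0.077,1]])

```text
t: 1.15
ee_pos: [397.0, -333.8, 274.5]
orientation: [-2.689, -1.624, 0.0]
ft_force: [-0.8, 0.0, -0.1]
width: 87.8
```

Emit:
send_rows(rows=[[0.0323,0.0057,0.0028,-0.076,1],[0.0318,0.0081,0.0028,-0.077,1],[0.0311,0.0105,0.0028,-0.076,1],[0.0302,0.0129,0.0028,-0.077,1],[0.0292,0.0151,0.0029,-0.076,1]])

```text
t: 1.65
ee_pos: [497.7, -204.1, 260.3]
orientation: [-2.331, -2.105, 0.0]
ft_force: [-0.3, -0.3, 0.6]
width: 87.7
```

Emit:
send_rows(rows=[[0,0,0,0,1],[0,0,0,0,1]])

```text
t: 1.85
ee_pos: [497.1, -204.8, 260.3]
orientation: [-2.334, -2.102, 0.001]
ft_force: [0.5, -0.2, -1.1]
width: 87.9
```

```bash
python3 - <<'E'
from h import *
im=snap('wrist','w1'); o=telemetry.get_obs(); print(o['t'],o['ee_pos'],np.degrees(np.arctan2(*toolR(o)[[1,0],0])),o['qpos'][5],o['ft_force'])
E
```

```text
1.9 [ 496.70350993 -205.40759108  260.38621835] 83.96589376173644 -0.3086331291584574 [0.77277328 0.34964639 0.18574735]
```

View pics/w1.png

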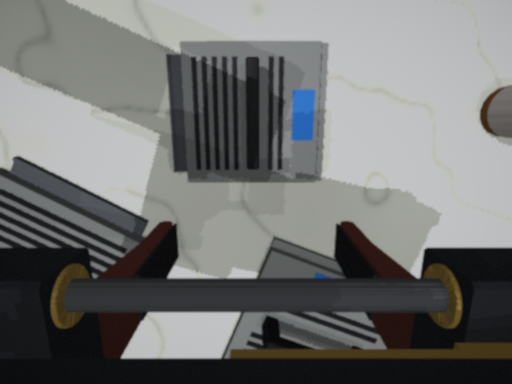

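The wrist view shows the cover with its lip at (175,112), bar at (253,113) and pad at (303,114). I'll measure its pose by depth here and by triangulating against the top view.

```bash
python3 - <<'E'
from h import *
im=load('w1'); C=cloud(im)
reg=np.zeros(C.shape[:2],bool); reg[35:190,160:335]=1
m=lambda a,b:reg&(C[...,2]>a)&(C[...,2]<b)
b=C[m(40,60)]; print('bar',len(b),np.median(b,0).round(1),np.median(b[:,2]),cv2.minAreaRect(b[:,:2].astype('float32')))
bo=C[m(9,20)]; print('body',np.median(bo[:,2]),cv2.minAreaRect(bo[:,:2].astype('float32')))
print('bench',np.median(C[200:215,180:240,2]))
def pad(im,r):
    hsv=cv2.cvtColor(im['color'],cv2.COLOR_BGR2HSV); bl=((hsv[...,0]>100)&(hsv[...,0]<125)&(hsv[...,1]>120)).astype('uint8')
    q=np.zeros_like(bl); q[r[1]:r[3],r[0]:r[2]]=bl[r[1]:r[3],r[0]:r[2]]; M=cv2.moments(q,True); return np.array([M['m10']/M['m00'],M['m01']/M['m00']])
a=pad(im,(280,70,330,160)); t=load('top0'); bb=pad(t,(290,165,345,240)); print(a,bb)
def tri(i1,u1,i2,u2):
    A=[];B=[]
    for i,u in((i1,u1),(i2,u2)):
        R=cv2.Rodrigues(i['rvec'].astype(float))[0];c=-R.T@i['tvec'].reshape(3);d=(rays(i,[u])@R)[0];d/=np.linalg.norm(d);Q=np.eye(3)-np.outer(d,d);A.append(Q);B.append(Q@c)
    return np.linalg.solve(sum(A),sum(B))
print('pad tri',tri(im,a,t,bb),'pad wrist@14.5',atz(im,a,14.5),'depth',np.median(C[100:130,296:310].reshape(-1,3),0))
E
```

```text
bar 1477 [ 500.4 -134.9   50.4] 50.43493975928212 ((499.8619079589844, -137.67083740234375), (99.34587097167969, 11.635722160339355), 84.23297882080078)
body 14.83227476104296 ((491.26318359375, -136.68511962890625), (140.03929138183594, 151.7178955078125), 84.20902252197266)
bench nan
[302.62593985 114.3656015 ] [316.62809917 180.72727273]
pad tri [ 552.49823237 -141.74602288    8.96855417] pad wrist@14.5 [[ 551.36623175 -141.8620481    14.5       ]] depth [nan nan nan]
```

```bash
python3 -c "
from h import *
plan((545,118,370),90.7,10,1)"
```

```text
[[0.0327, 0.0014, -0.011, -0.012, 1], [0.0326, 0.0018, -0.011, -0.012, 1], [0.0326, 0.0022, -0.011, -0.012, 1], [0.0326, 0.0026, -0.0109, -0.012, 1], [0.0326, 0.003, -0.011, -0.012, 1]]
[[0.0325, 0.0033, -0.0109, -0.012, 1], [0.0325, 0.0037, -0.011, -0.011, 1], [0.0324, 0.0041, -0.0109, -0.012, 1], [0.0324, 0.0045, -0.011, -0.011, 1], [0.0324, 0.0049, -0.0109, -0.012, 1]]
end [545. 118. 370.] 90.73
```

Emit:
send_rows(rows=[[0.0327,0.0014,-0.011,-0.012,1],[0.0326,0.0018,-0.011,-0.012,1],[0.0326,0.0022,-0.011,-0.012,1],[0.0326,0.0026,-0.0109,-0.012,1],[0.0326,0.003,-0.011,-0.012,1]])

```text
t: 2.4
ee_pos: [520.8, -43.7, 316.1]
orientation: [2.273, 2.168, -0.0]
ft_force: [-0.0, 0.3, -0.6]
width: 87.4
```

Emit:
send_rows(rows=[[0.0325,0.0033,-0.0109,-0.012,1],[0.0325,0.0037,-0.011,-0.011,1],[0.0324,0.0041,-0.0109,-0.012,1],[0.0324,0.0045,-0.011,-0.011,1],[0.0324,0.0049,-0.0109,-0.012,1]])

```text
t: 2.9
ee_pos: [545.2, 118.0, 370.8]
orientation: [2.209, 2.233, -0.0]
ft_force: [-0.4, 0.3, 0.9]
width: 87.5
```

Emit:
send_rows(rows=[[0,0,0,0,1],[0,0,0,0,1]])

```text
t: 3.1
ee_pos: [545.1, 117.4, 370.1]
orientation: [2.207, 2.235, -0.001]
ft_force: [0.7, -0.4, -0.6]
width: 87.6
```

```bash
python3 - <<'E'
from h import *
im=snap('wrist','w2'); o=telemetry.get_obs(); print(o['t'],o['ee_pos'],np.degrees(np.arctan2(*toolR(o)[[1,0],0])),o['qpos'][5],o['ft_force'])
c=im['color']; cv2.imwrite('pics/w2b.png',cv2.resize(c[0:260],(800,406),interpolation=cv2.INTER_CUBIC))
C=cloud(im); z=np.clip(np.nan_to_num(C[0:260,:,2])-70,0,60)*4; cv2.imwrite('pics/w2z.png',cv2.resize(z.astype('uint8'),(800,406),interpolation=cv2.INTER_NEAREST))
E
```

```text
3.15 [544.89579952 116.83947563 369.79763625] 90.67125217354236 0.17852789308295944 [ 0.14086812 -0.44152926 -1.25154461]
```

View pics/w2b.png

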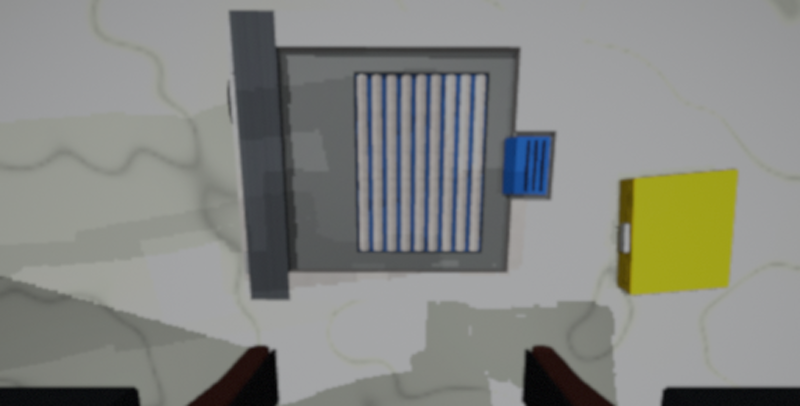

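View pics/w2z.png

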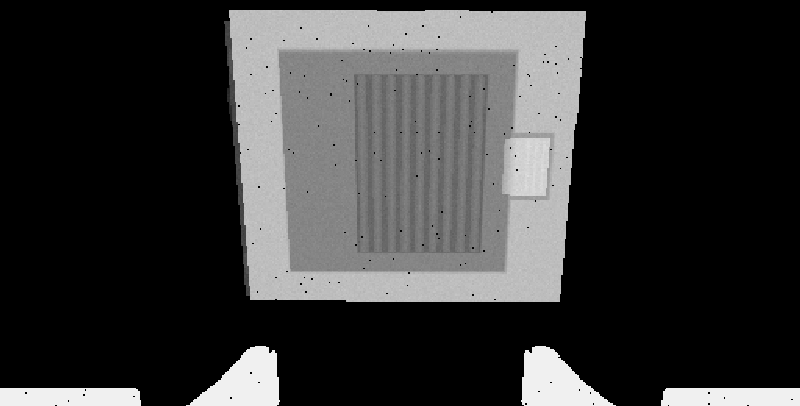

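The view shows the ledge edge at about x=285, the far wall at about x=515 and the blue catch at about (530,165), in the 800-px scaled image. I'll fit these edges in world coordinates.

```bash
python3 - <<'E'
from h import *
im=load('w2'); C=cloud(im); Z=C[...,2]
with np.errstate(invalid='ignore'):
  rim=Z[20:160,155:170]; print('rim z',np.nanmedian(rim)); print('right rim',np.nanmedian(Z[20:70,340:355]),np.nanmedian(Z[140:180,330:345]))
  print('seat z',np.nanmedian(Z[45:155,195:215]),np.nanmedian(Z[45:155,314:320]),'filter',np.nanmedian(Z[50:150,235:300]))
  print('catch top',np.nanpercentile(Z[90:122,326:350],[10,50,90]))
zr=np.nanmedian(rim)
# subpixel-ish edges from depth along rows: transition rim->seat
mid=(zr+np.nanmedian(Z[45:155,195:215]))/2
L=[];Rr=[]
for v in range(40,168,4):
    row=Z[v]
    u=[k for k in range(165,210) if row[k]<mid]; 
    if u: L.append((u[0]-.5,v))
    if not 82<v<132:
        u=[k for k in range(300,345) if row[k]>mid]
        if u: Rr.append((u[0]-.5,v))
T=[];B=[]
for u in range(200,320,4):
    col=Z[:,u]; v=[k for k in range(20,60) if col[k]<mid]; 
    if v:T.append((u,v[0]-.5))
    v=[k for k in range(150,185) if col[k]>mid]
    if v:B.append((u,v[0]-.5))
for n,e in (('ledge',L),('far',Rr),('top+y',T),('bot-y',B)):
    P=atz(im,e,zr)[:,:2]; f=cv2.fitLine(P.astype('float32'),cv2.DIST_HUBER,0,.01,.01).ravel()
    print(n,np.median(P,0).round(1),'mean',P.mean(0).round(1),'ang',np.degrees(np.arctan2(f[1],f[0])).round(2),'sd',P.std(0).round(1))
hi=C[(Z>zr-6)&(Z<zr+3)&(np.arange(512)[None]<400)&(np.arange(384)[:,None]<200)]
print('unit rect',cv2.minAreaRect(hi[:,:2].astype('float32')))
ca=C[(Z>zr+3.5)&(Z<zr+12)&(np.arange(384)[:,None]<150)]
print('catch',len(ca),cv2.minAreaRect(ca[:,:2].astype('float32')),np.median(ca[:,2]))
E
```

```text
rim z 117.38125835495845
right rim 117.37424422124397 117.33362483178416
seat z 103.35807651293736 103.40668359581211 filter 98.9085189532553
catch top [120.67658607 122.45869918 123.99793823]
ledge [466.5 196.7] mean [466.6 195.7] ang -89.38 sd [ 0.5 36.7]
far [616.8 222.2] mean [617.  199.7] ang -89.09 sd [ 0.8 45. ]
top+y [545.  264.2] mean [545.  264.1] ang 0.82 sd [34.   0.5]
bot-y [547.2 123. ] mean [547.2 122.9] ang 0.82 sd [37.9  0.5]
unit rect ((547.5679931640625, 194.35601806640625), (221.24888610839844, 185.67056274414062), 0.5676918029785156)
catch 805 ((628.3445434570312, 194.71885681152344), (24.028005599975586, 35.51597213745117), 0.795783281326294) 122.61304490908356
```

```bash
python3 -c "
from h import *
plan((499.9,-136.4,170),84.2,10,1)
plan((499.9,-136.4,117),84.2,5,1,state=((499.9,-136.4,170),84.2))"
```

```text
[[-0.0253, -0.0048, 0.02, 0.011, 1], [-0.0253, -0.0045, 0.02, 0.011, 1], [-0.0254, -0.0042, 0.02, 0.011, 1], [-0.0254, -0.004, 0.02, 0.011, 1], [-0.0255, -0.0037, 0.02, 0.011, 1]]
[[-0.0255, -0.0034, 0.02, 0.012, 1], [-0.0255, -0.0031, 0.0199, 0.011, 1], [-0.0256, -0.0028, 0.02, 0.012, 1], [-0.0256, -0.0025, 0.0199, 0.011, 1], [-0.0255, -0.0022, 0.02, 0.012, 1]]
end [ 499.9 -136.4  170. ] 84.2
[[0.0, 0.0, 0.0106, -0.0, 1], [0.0, 0.0, 0.0106, -0.0, 1], [0.0, 0.0, 0.0106, -0.0, 1], [0.0, 0.0, 0.0106, -0.0, 1], [0.0, 0.0, 0.0106, -0.0, 1]]
end [ 499.9 -136.4  117. ] 84.2
```

Emit:
send_rows(rows=[[-0.0253,-0.0048,0.02,0.011,1],[-0.0253,-0.0045,0.02,0.011,1],[-0.0254,-0.0042,0.02,0.011,1],[-0.0254,-0.004,0.02,0.011,1],[-0.0255,-0.0037,0.02,0.011,1]])

```text
t: 3.65
ee_pos: [521.7, -11.2, 269.0]
orientation: [-2.27, -2.171, 0.001]
ft_force: [-0.0, 0.0, -0.3]
width: 87.9
```

Emit:
send_rows(rows=[[-0.0255,-0.0034,0.02,0.012,1],[-0.0255,-0.0031,0.0199,0.011,1],[-0.0256,-0.0028,0.02,0.012,1],[-0.0256,-0.0025,0.0199,0.011,1],[-0.0255,-0.0022,0.02,0.012,1]])

```text
t: 4.15
ee_pos: [499.1, -137.6, 169.3]
orientation: [-2.332, -2.104, 0.001]
ft_force: [-0.4, 0.1, -0.4]
width: 87.9
```

Emit:
send_rows(rows=[[0,0,0,0,1],[0,0,0,0,0.2]])

```text
t: 4.35
ee_pos: [499.6, -136.3, 170.0]
orientation: [-2.332, -2.103, 0.001]
ft_force: [-0.5, 0.4, 0.6]
width: 82.6
```

```bash
python3 - <<'E'
from h import *
im=snap('wrist','w3'); o=telemetry.get_obs(); print(o['t'],o['ee_pos'],np.degrees(np.arctan2(*toolR(o)[[1,0],0])))
plan((499.9,-136.4,117),84.2,5,0.0)
E
```

```text
4.4 [ 500.20843522 -135.70049009  170.56818775] 84.16405871711952
[[-0.0001, -0.0, 0.0107, -0.0, 0.0], [-0.0002, -0.0001, 0.0107, -0.0, 0.0], [-0.0001, -0.0, 0.0107, -0.0, 0.0], [-0.0002, -0.0001, 0.0107, -0.0, 0.0], [-0.0001, -0.0, 0.0108, -0.001, 0.0]]
end [ 499.9 -136.4  117. ] 84.22
```

View pics/w3.png

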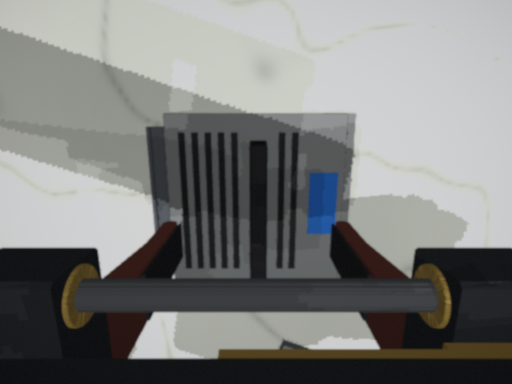

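The bar at (258,210) lies centred between the fingertips at (175,230) and (340,230) and square to the jaws. I'll lower and grip.

Emit:
send_rows(rows=[[0,0,0.0106,0,0],[0,0,0.0106,0,0],[0,0,0.0106,0,0],[0,0,0.0106,0,0],[0,0,0.0106,0,0]])

```text
t: 4.9
ee_pos: [500.5, -134.8, 116.3]
orientation: [-2.329, -2.108, 0.0]
ft_force: [-0.4, -0.1, -0.3]
width: 44.6
```

Emit:
send_rows(rows=[[0,0,0,0,-0.5],[0,0,0,0,-1],[0,0,0,0,-1],[0,0,0,0,-1],[0,0,0,0,-1]])

```text
t: 5.4
ee_pos: [500.9, -135.2, 117.8]
orientation: [2.329, 2.107, 0.001]
ft_force: [-0.1, 0.2, 1.2]
width: 11.9
```

Emit:
send_rows(rows=[[0,0,0,0,-1],[0,0,0,0,-1],[0,0,0,0,-1],[0,0,0,0,-1]])

```text
t: 5.8
ee_pos: [500.9, -135.2, 117.8]
orientation: [2.329, 2.107, 0.001]
ft_force: [-0.2, -0.0, 5.6]
width: 11.1
```

Emit:
send_rows(rows=[[0,0,-0.005,0,-1],[0,0,-0.01,0,-1],[0,0,-0.015,0,-1],[0,0,-0.02,0,-1],[0,0,-0.02,0,-1]])

```text
t: 6.3
ee_pos: [500.2, -135.0, 188.2]
orientation: [-2.329, -2.107, 0.001]
ft_force: [-0.3, 0.2, -2.7]
width: 11.7
```

```bash
python3 - <<'E'
from h import *
im=snap('wrist','w4');snap('scene','s4'); o=telemetry.get_obs(); print(o['t'],o['ee_pos'],np.degrees(np.arctan2(*toolR(o)[[1,0],0])),o['ft_force'],o['width'],o['moment'])
E
```

```text
6.4 [ 501.83149372 -135.44202579  189.85478689] 84.27217833888754 [-0.31442226 -1.14761796 -2.56843299] 11.909466461894631 [-0.05232285 -0.11451387  0.00524754]
```

View pics/s4.png

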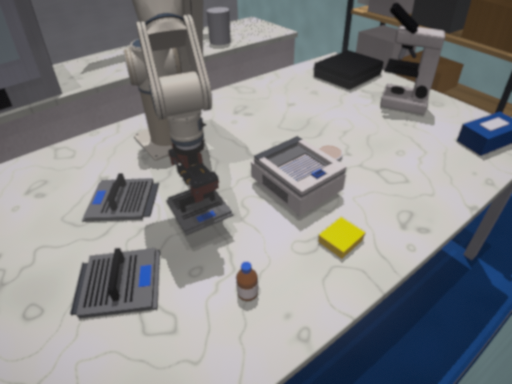

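View pics/w4.png

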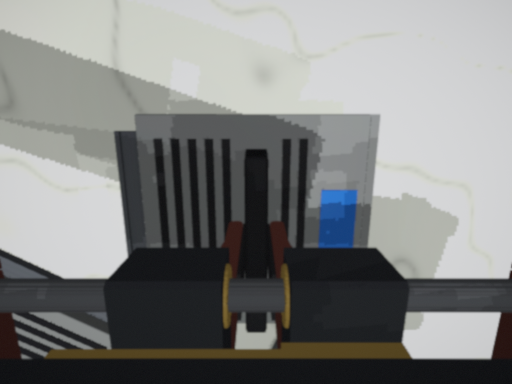

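```bash
cat > meas.py <<'E'
from h import *
import sys
def held(im,o,zoff=(60,120),yr=(0,240)):
    """fit plane of cover's top: in tool frame"""
    C=cloud(im); T=toolR(o); Q=(C-o['ee_pos'])@T   # tool coords
    m=(Q[...,2]>zoff[0])&(Q[...,2]<zoff[1])&(abs(Q[...,0])<85)&(abs(Q[...,1])<95)&(np.arange(384)[:,None]<245)
    P=Q[m]
    for _ in range(6):
        A=np.c_[P[:,:2],np.ones(len(P))]; s,*_=np.linalg.lstsq(A,P[:,2],rcond=None); r=P[:,2]-A@s; P=P[abs(r)<max(2,1.5*np.median(abs(r)))]
    return s,len(P),Q
if __name__=='__main__':
    im=load('w4'); o=telemetry.get_obs(); s,n,Q=held(im,o); print('slope tool x,y, z0',s.round(4),n)
E
python3 meas.py; python3 - <<'E'
from h import *
im=load('w4'); C=cloud(im); o=telemetry.get_obs()
hsv=cv2.cvtColor(im['color'],cv2.COLOR_BGR2HSV); bl=(hsv[...,0]>100)&(hsv[...,0]<125)&(hsv[...,1]>120)
v,u=np.nonzero(bl); print(u.min(),u.max(),v.min(),v.max()); T=toolR(o)
print((np.nanmedian(C[bl],0)-o['ee_pos'])@T)
corn=[(138,115),(378,115)]; print((atz(im,corn,o['ee_pos'][2]-117.4+14)-o['ee_pos'])@T)
P=[(250,152),(266,152)]; print((atz(im,P,o['ee_pos'][2]-67.4)-o['ee_pos'])@T)
E
```

```text
slope tool x,y, z0 [7.800000e-03 2.900000e-03 1.042323e+02] 22960
319 356 190 248
[  5.26840887  48.32568956 104.38039776]
[[ 67.3042549  -70.15168146 103.03361673]
 [ 67.54685512  67.75027107 103.64628651]]
[[50.2186201  -4.95127917 67.33714741]
 [50.23310999  2.66812164 67.37099793]]
```

```bash
python3 -c "
from h import *
plan((515,-50,260),86.2,5,-1)
plan((553,194.5,255),90.8,10,-1,state=((515,-50,260),86.2))"
```

```text
[[0.0173, 0.0009, -0.014, -0.007, -1], [0.0173, 0.001, -0.014, -0.007, -1], [0.0172, 0.0012, -0.014, -0.007, -1], [0.0172, 0.0013, -0.0141, -0.006, -1], [0.0173, 0.0014, -0.014, -0.007, -1]]
end [515. -50. 260.] 86.22
[[0.0246, 0.0022, 0.0005, -0.008, -1], [0.0246, 0.0024, 0.0005, -0.008, -1], [0.0246, 0.0026, 0.0005, -0.008, -1], [0.0246, 0.0027, 0.0005, -0.008, -1], [0.0246, 0.003, 0.0005, -0.008, -1]]
[[0.0246, 0.0031, 0.0005, -0.008, -1], [0.0245, 0.0033, 0.0005, -0.008, -1], [0.0245, 0.0036, 0.0005, -0.008, -1], [0.0245, 0.0037, 0.0005, -0.008, -1], [0.0244, 0.004, 0.0005, -0.008, -1]]
end [553.  194.5 255. ] 90.78
```

Emit:
send_rows(rows=[[0.0173,0.0009,-0.014,-0.007,-1],[0.0173,0.001,-0.014,-0.007,-1],[0.0172,0.0012,-0.014,-0.007,-1],[0.0172,0.0013,-0.0141,-0.006,-1],[0.0173,0.0014,-0.014,-0.007,-1]])

```text
t: 6.9
ee_pos: [513.3, -48.9, 257.1]
orientation: [-2.292, -2.146, 0.002]
ft_force: [-0.2, 1.0, -4.1]
width: 11.8
```

Emit:
send_rows(rows=[[0.0246,0.0022,0.0005,-0.008,-1],[0.0246,0.0024,0.0005,-0.008,-1],[0.0246,0.0026,0.0005,-0.008,-1],[0.0246,0.0027,0.0005,-0.008,-1],[0.0246,0.003,0.0005,-0.008,-1]])

```text
t: 7.4
ee_pos: [532.3, 73.5, 254.0]
orientation: [-2.249, -2.192, 0.002]
ft_force: [0.7, -0.2, -2.6]
width: 11.8
```

Emit:
send_rows(rows=[[0.0246,0.0031,0.0005,-0.008,-1],[0.0245,0.0033,0.0005,-0.008,-1],[0.0245,0.0036,0.0005,-0.008,-1],[0.0245,0.0037,0.0005,-0.008,-1],[0.0244,0.004,0.0005,-0.008,-1]])

```text
t: 7.9
ee_pos: [551.3, 195.8, 251.3]
orientation: [-2.205, -2.237, 0.002]
ft_force: [0.6, -0.0, -2.9]
width: 11.9
```

Emit:
send_rows(rows=[[0,0,0,0,-1],[0,0,0,0,-1],[0,0,0,0,-1]])

```text
t: 8.2
ee_pos: [551.3, 194.1, 251.8]
orientation: [-2.206, -2.236, 0.002]
ft_force: [0.3, 0.3, -2.3]
width: 11.7
```

```bash
python3 - <<'E'
from h import *
from meas import held
im=snap('wrist','w5');snap('scene','s5');snap('top','t5'); o=telemetry.get_obs(); print(o['t'],o['ee_pos'],np.degrees(np.arctan2(*toolR(o)[[1,0],0])),o['ft_force'],o['width'],o['moment'])
print(held(im,o)[:2])
for n in('w5','s5','t5'):
    pass
cv2.imwrite('pics/s5c.png',cv2.resize(load('s5')['color'][100:260,180:400],None,fx=3.5,fy=3.5,interpolation=cv2.INTER_CUBIC))
E
```

```text
8.35 [551.66581564 194.02083341 252.35444158] 90.73757284917103 [ 1.13493458 -0.54486528 -2.74682147] 11.848421245826357 [-0.09352247 -0.04608758 -0.02374661]
(array([ 8.96404698e-03, -1.67858206e-03,  1.03186108e+02]), 22926)
```

View pics/w5.png

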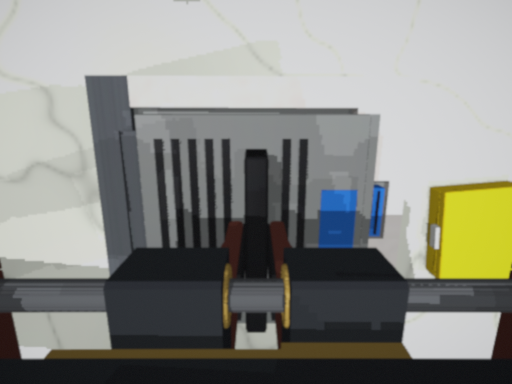

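View pics/s5c.png

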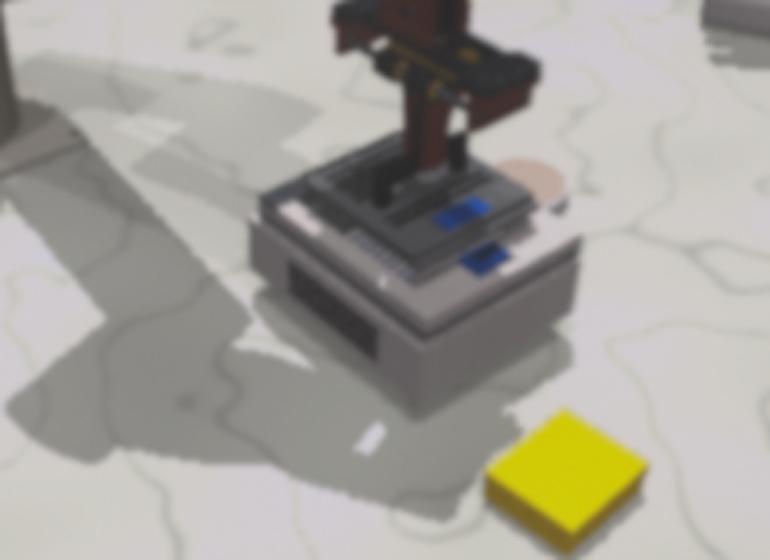

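The held cover's +y edge at row 115 lies just short of the recess's +y wall at row 108. I'll compare the two in world coordinates.

```bash
python3 - <<'E'
from h import *
im=load('w5'); o=telemetry.get_obs()
c=im['color']; cv2.imwrite('pics/w5c.png',cv2.resize(c[65:215,80:400],None,fx=2.5,fy=2.5,interpolation=cv2.INTER_CUBIC))
g=cv2.cvtColor(c,cv2.COLOR_BGR2GRAY).astype(int); 
for u in (160,200,240,300,340): print(u,list(zip(range(98,124),g[98:124,u])))
E
```

```text
160 [(98, np.int64(214)), (99, np.int64(215)), (100, np.int64(214)), (101, np.int64(214)), (102, np.int64(214)), (103, np.int64(214)), (104, np.int64(214)), (105, np.int64(213)), (106, np.int64(201)), (107, np.int64(166)), (108, np.int64(110)), (109, np.int64(86)), (110, np.int64(94)), (111, np.int64(116)), (112, np.int64(133)), (113, np.int64(129)), (114, np.int64(125)), (115, np.int64(140)), (116, np.int64(151)), (117, np.int64(153)), (118, np.int64(154)), (119, np.int64(153)), (120, np.int64(152)), (121, np.int64(148)), (122, np.int64(147)), (123, np.int64(147))]
200 [(98, np.int64(215)), (99, np.int64(215)), (100, np.int64(215)), (101, np.int64(215)), (102, np.int64(215)), (103, np.int64(215)), (104, np.int64(215)), (105, np.int64(214)), (106, np.int64(204)), (107, np.int64(173)), (108, np.int64(117)), (109, np.int64(88)), (110, np.int64(96)), (111, np.int64(116)), (112, np.int64(135)), (113, np.int64(133)), (114, np.int64(124)), (115, np.int64(130)), (116, np.int64(137)), (117, np.int64(138)), (118, np.int64(138)), (119, np.int64(138)), (120, np.int64(137)), (121, np.int64(138))
[... 1061 characters left out ...]
8, np.int64(136)), (119, np.int64(136)), (120, np.int64(136)), (121, np.int64(135)), (122, np.int64(136)), (123, np.int64(135))]
340 [(98, np.int64(215)), (99, np.int64(215)), (100, np.int64(215)), (101, np.int64(215)), (102, np.int64(216)), (103, np.int64(215)), (104, np.int64(216)), (105, np.int64(215)), (106, np.int64(212)), (107, np.int64(193)), (108, np.int64(143)), (109, np.int64(100)), (110, np.int64(93)), (111, np.int64(92)), (112, np.int64(94)), (113, np.int64(100)), (114, np.int64(119)), (115, np.int64(139)), (116, np.int64(149)), (117, np.int64(150)), (118, np.int64(150)), (119, np.int64(150)), (120, np.int64(150)), (121, np.int64(150)), (122, np.int64(150)), (123, np.int64(150))]
```

View pics/w5c.png

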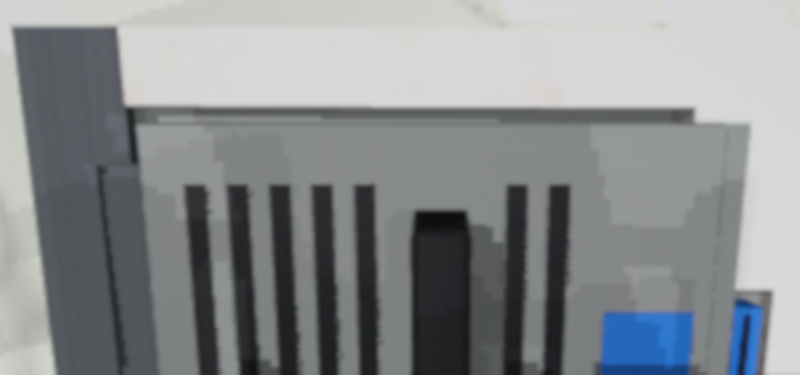

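```bash
python3 - <<'E'
from h import *
im=load('w5'); o=telemetry.get_obs(); z=o['ee_pos'][2]
print('wall top@117.4',atz(im,[(160,107.4),(340,108)],117.4).round(1))
print('cover top edge',atz(im,[(160,114.5),(340,114.4)],z-103.5).round(1))
print('lip front edge (z low +6.5)',atz(im,[(120,131),(130,215)],z-103.5-14+6.5).round(1), atz(im,[(120,131),(130,215)],z-103.5-14+0).round(1))
print('ledge edge top@117.4',atz(im,[(130.5,110)],117.4).round(1), 'cover +x end z6',atz(im,[(379.5,116),(374,190)],z-103.5-8).round(1))
print('bar ends y', atz(im,[(256,150.5)],z-66.5-0.5).round(1))
E
```

```text
wall top@117.4 [[485.4 265.1 117.4]
 [606.4 266.6 117.4]]
cover top edge [[494.5 260.5 148.9]
 [598.6 262.1 148.9]]
lip front edge (z low +6.5) [[467.3 250.4 141.4]
 [468.8 196.7 141.4]] [[464.5 250.  134.9]
 [466.1 194.5 134.9]]
ledge edge top@117.4 [[465.4 263.1 117.4]] cover +x end z6 [[624.5 261.6 140.9]
 [626.2 215.8 140.9]]
bar ends y [[550.3 244.6 185.4]]
```

Corrected for the bar's visible end face, the cover's centre is at y≈191.8, and the recess centre is at y≈193.8. I'll shift +2 mm in y and +2 mm in x, then lower to just above the catch.

Emit:
send_rows(rows=[[0.002,0.002,0.002,0,-1],[0,0,0.003,0,-1],[0,0,0.003,0,-1],[0,0,0,0,-1]])

```text
t: 8.75
ee_pos: [553.4, 196.8, 243.8]
orientation: [-2.206, -2.237, 0.002]
ft_force: [0.2, 0.3, -3.2]
width: 12.0
```

Emit:
send_rows(rows=[[0,0,0.001,0,-1],[0,0,0.001,0,-1],[0,0,0.001,0,-1],[0,0,0,0,-1]])

```text
t: 9.15
ee_pos: [553.7, 196.9, 241.4]
orientation: [-2.206, -2.237, 0.0]
ft_force: [0.3, -0.2, -2.2]
width: 11.8
```

Emit:
send_rows(rows=[[0,0,0.001,0,-1],[0,0,0.001,0,-1],[0,0,0,0,-1]])

```text
t: 9.45
ee_pos: [553.8, 197.0, 239.5]
orientation: [2.206, 2.237, 0.0]
ft_force: [0.3, 0.2, -2.1]
width: 11.6
```

Emit:
send_rows(rows=[[0,0,0.001,0,-1],[0,0,0.001,0,-1],[0,0,0,0,-1]])

```text
t: 9.75
ee_pos: [554.1, 197.1, 238.0]
orientation: [2.205, 2.237, 0.002]
ft_force: [-1.8, 0.2, 3.1]
width: 11.7
```

```bash
python3 - <<'E'
from h import *
from meas import held
im=snap('wrist','w6');o=telemetry.get_obs(); print(o['t'],o['ee_pos'],np.degrees(np.arctan2(*toolR(o)[[1,0],0])),o['ft_force'],o['width'],o['moment'])
print(held(im,o)[:2])
E
```

```text
9.8 [554.06797078 197.09728996 238.01104819] 90.80703179166402 [-1.37208198  0.08946038  3.67049823] 11.652992337910922 [-0.02661525 -0.18204484  0.02119798]
(array([ 1.41647961e-02, -1.95004266e-02,  1.02432354e+02]), 22318)
```

View pics/w6.png

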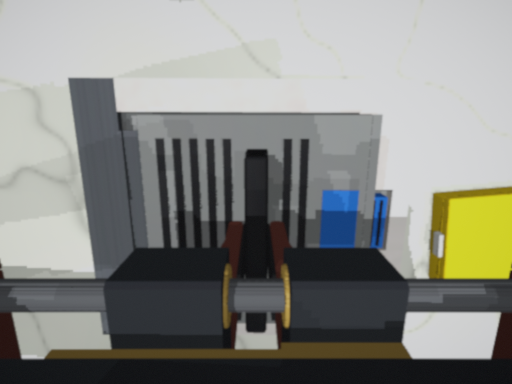

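```bash
python3 - <<'E'
from h import *
im=load('w6'); c=im['color']; g=cv2.cvtColor(c,cv2.COLOR_BGR2GRAY).astype(int)
for u in (160,200,340): print(u,g[106:122,u].tolist())
cv2.imwrite('pics/w6c.png',cv2.resize(c[70:220,70:400],None,fx=2.4,fy=2.4,interpolation=cv2.INTER_CUBIC))
z=telemetry.get_obs()['ee_pos'][2]
print(atz(im,[(160,112),(340,112)],117.4).round(1),atz(im,[(160,114.5),(340,114.5)],z-103).round(1))
E
```

```text
160 [214, 215, 215, 215, 209, 187, 127, 88, 108, 134, 148, 153, 153, 152, 148, 147]
200 [216, 215, 216, 216, 212, 194, 142, 95, 103, 126, 137, 138, 139, 138, 138, 138]
340 [216, 216, 215, 215, 213, 203, 172, 118, 110, 136, 149, 151, 151, 151, 151, 151]
[[492.4 265.1 117.4]
 [606.2 266.9 117.4]] [[497.6 263.6 135. ]
 [601.7 265.2 135. ]]
```

View pics/w6c.png

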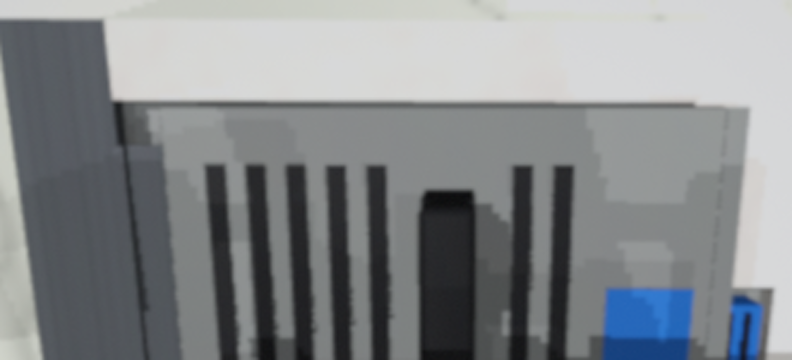

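```bash
python3 - <<'E'
from h import *
im=load('w6')
print('lip',atz(im,[(121,132),(130,215)],125).round(1),'ledge', atz(im,[(118,113)],117.4).round(1),atz(im,[(120,120),(121,125)],111.4).round(1))
print('body -x top edge',atz(im,[(139,133)],133).round(1),'+x step',atz(im,[(380,120)],129).round(1))
E
```

```text
lip [[469.9 252.7 125. ]
 [470.9 199.  125. ]] ledge [[465.9 264.  117.4]] [[464.2 259.7 111.4]
 [464.6 256.5 111.4]]
body -x top edge [[483.9 252.7 133. ]] +x step [[627.5 262.4 129. ]]
```

Emit:
send_rows(rows=[[-0.0005,0,0.001,0,-1],[0,0,0.001,0,-1],[0,0,0,0,-1]])

```text
t: 10.1
ee_pos: [553.9, 196.5, 235.7]
orientation: [2.206, 2.237, 0.001]
ft_force: [-2.5, 0.6, 5.1]
width: 12.1
```

Emit:
send_rows(rows=[[0,0,0.001,0,-1],[0,0,0.001,0,-1],[0,0,0,0,-1]])

```text
t: 10.4
ee_pos: [553.8, 196.6, 233.8]
orientation: [-2.206, -2.237, -0.001]
ft_force: [-3.0, -0.6, 6.5]
width: 12.4
```

```bash
python3 - <<'E'
from h import *
from meas import held
im=snap('wrist','w7');o=telemetry.get_obs(); print(o['t'],o['ee_pos'],np.degrees(np.arctan2(*toolR(o)[[1,0],0])),o['ft_force'],o['width'],o['moment'])
print(held(im,o)[:2])
E
```

```text
10.45 [553.78360701 196.52713066 233.81219975] 90.80591469275457 [-3.10729536  0.2162826   6.38565699] 12.363038774716506 [ 0.04349277 -0.01705158  0.00990722]
(array([ 2.01975346e-02, -8.22242924e-02,  1.02378699e+02]), 17269)
```

Emit:
send_rows(rows=[[0,0,0.001,0,-1],[0,0,0.001,0,-1],[0,0,0,0,-1]])

```text
t: 10.75
ee_pos: [553.7, 196.5, 231.9]
orientation: [-2.206, -2.237, -0.0]
ft_force: [-3.4, 0.5, 8.1]
width: 12.3
```

```bash
python3 - <<'E'
from h import *
from meas import held
im=snap('wrist','w8');snap('scene','s8');o=telemetry.get_obs(); print(o['t'],o['ee_pos'],np.degrees(np.arctan2(*toolR(o)[[1,0],0])),o['ft_force'],o['width'],o['moment'])
print(held(im,o)[:2])
cv2.imwrite('pics/s8c.png',cv2.resize(load('s8')['color'][100:240,220:380],None,fx=4.2,fy=4.2,interpolation=cv2.INTER_CUBIC))
cv2.imwrite('pics/w8c.png',cv2.resize(im['color'][70:260,70:400],None,fx=2.4,fy=2.4,interpolation=cv2.INTER_CUBIC))
E
```

```text
10.85 [553.74105431 196.54579886 231.96926375] 90.80610573101735 [-4.52278946  0.30794371  7.02964557] 12.56004115743757 [0.00629473 0.04718605 0.04577288]
(array([ 2.79574695e-02, -1.07646409e-01,  1.02164770e+02]), 18323)
```

View pics/s8c.png

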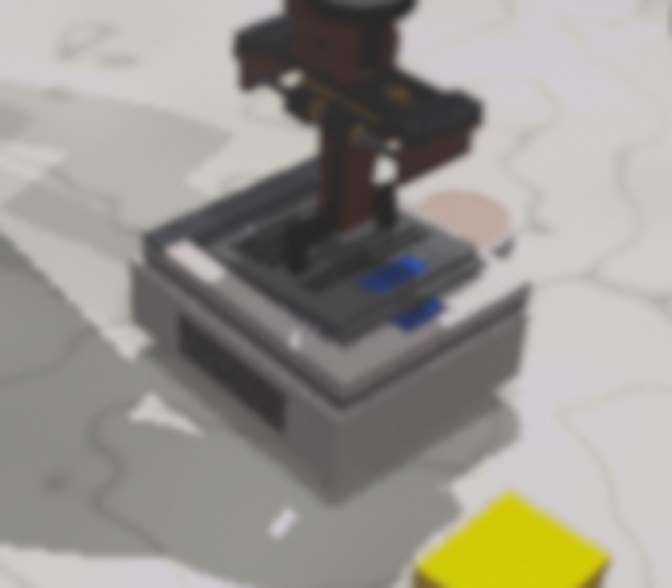

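View pics/w8c.png

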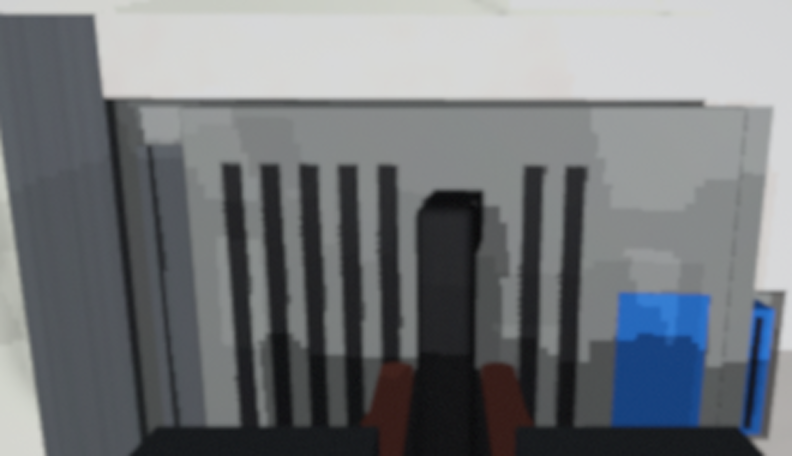

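The cover is tilted 0.108 rad and its lip edge at crop (150,145) is inside the recess, clear of the ledge at (110,100). I'll go down 1 mm more, loosen the jaws slightly so the lip settles on the seat, and check.

Emit:
send_rows(rows=[[0,0,0.001,0,-1],[0,0,0.0005,0,-1],[0,0,0,0,-0.7],[0,0,0,0,-0.6],[0,0,0,0,-0.55]])

```text
t: 11.35
ee_pos: [553.7, 196.3, 229.7]
orientation: [-2.206, -2.237, 0.0]
ft_force: [-0.5, -1.1, 0.9]
width: 19.3
```

```bash
cat > look.py <<'E'
from h import *
from meas import held
import sys
n=sys.argv[1]
im=snap('wrist',n);o=telemetry.get_obs(); print(o['t'],o['ee_pos'].round(2),o['ft_force'].round(2),o['width'].round(1))
s,k,Q=held(im,o); tz=o['ee_pos'][2]-s[2]
print('slopes',s.round(4),k,'cover tilt',-s[1].round(4))
C=cloud(im); hsv=cv2.cvtColor(im['color'],cv2.COLOR_BGR2HSV); bl=(hsv[...,0]>100)&(hsv[...,0]<125)&(hsv[...,1]>120); bl[:,:320]=0; bl[260:]=0; bl[:150]=0
cv2.imwrite('pics/'+n+'c.png',cv2.resize(im['color'][70:260,70:400],None,fx=2.4,fy=2.4,interpolation=cv2.INTER_CUBIC))
E
python3 look.py w9
```

```text
Traceback (most recent call last):
  File "look.py", line 5, in <module>
    im=snap('wrist',n);o=telemetry.get_obs(); print(o['t'],o['ee_pos'].round(2),o['ft_force'].round(2),o['width'].round(1))
                                                                                                       ^^^^^^^^^^^^^^^^
AttributeError: 'float' object has no attribute 'round'
```

```bash
sed -i "s/o\['width'\].round(1)/round(o['width'],1)/" look.py; python3 look.py w9
```

```text
11.45 [553.72 196.32 229.61] [-0.41 -0.53 -0.65] 19.7
slopes [ 2.230000e-02 -1.228000e-01  1.008268e+02] 18902 cover tilt 0.1228
```

View pics/w9c.png

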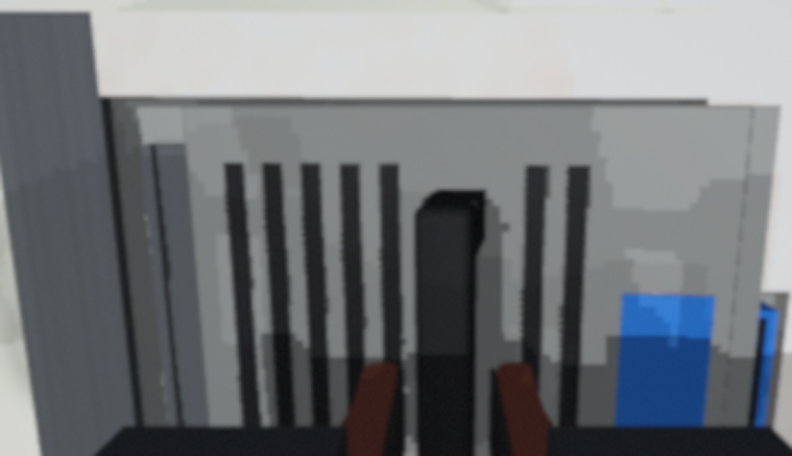

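The cover now rests at tilt 0.123 rad, lip on the seat and free edge on the catch top, with loose jaws around the bar. I'll slide it towards the ledge in -x, watching the force.

Emit:
send_rows(rows=[[0,-0.003,0,0,-0.55],[0,-0.003,0,0,-0.55],[0,-0.003,0,0,-0.55],[0,-0.002,0,0,-0.55],[0,0,0,0,-0.55]])

```text
t: 11.95
ee_pos: [542.4, 196.2, 230.0]
orientation: [-2.206, -2.237, 0.0]
ft_force: [-0.9, 0.4, -0.4]
width: 19.8
```

Emit:
send_rows(rows=[[0,-0.002,0,0,-0.55],[0,-0.002,0,0,-0.55],[0,0,0,0,-0.55]])

```text
t: 12.25
ee_pos: [538.5, 196.2, 230.0]
orientation: [-2.206, -2.237, 0.0]
ft_force: [-0.2, 0.2, -0.7]
width: 19.9
```

```bash
python3 look.py w10
```

```text
12.3 [538.55 196.24 229.99] [ 0.2   0.19 -1.39] 19.4
slopes [ 2.520000e-02 -1.121000e-01  1.022847e+02] 20837 cover tilt 0.1121
```

View pics/w10c.png

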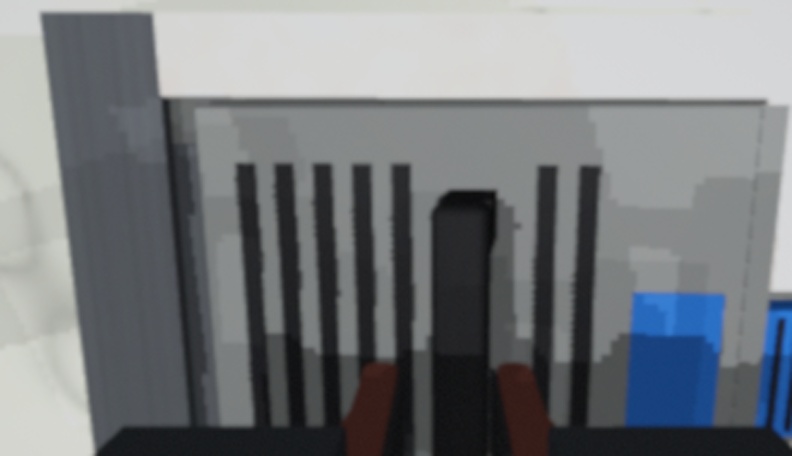

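The lip has gone under the ledge, with the ledge edge at crop x≈165 and the body edge at x≈197. Tilt is 0.112 rad with almost no force, so I'll carry on.

Emit:
send_rows(rows=[[0,-0.002,0,0,-0.55],[0,-0.002,0,0,-0.55],[0,0,0,0,-0.55]])

```text
t: 12.6
ee_pos: [534.5, 196.1, 230.0]
orientation: [-2.206, -2.237, 0.0]
ft_force: [0.0, -0.8, -0.3]
width: 19.9
```

Emit:
send_rows(rows=[[0,-0.001,0,0,-0.55],[0,-0.001,0,0,-0.55],[0,0,0,0,-0.55]])

```text
t: 12.9
ee_pos: [533.8, 196.2, 230.5]
orientation: [2.205, 2.236, 0.004]
ft_force: [5.7, -0.9, 0.0]
width: 19.6
```

```bash
python3 look.py w11
```

```text
12.95 [533.77 196.21 230.45] [ 5.29 -0.84 -0.02] 19.8
slopes [ 2.170000e-02 -7.990000e-02  1.053319e+02] 23697 cover tilt 0.0799
```

View pics/w11c.png

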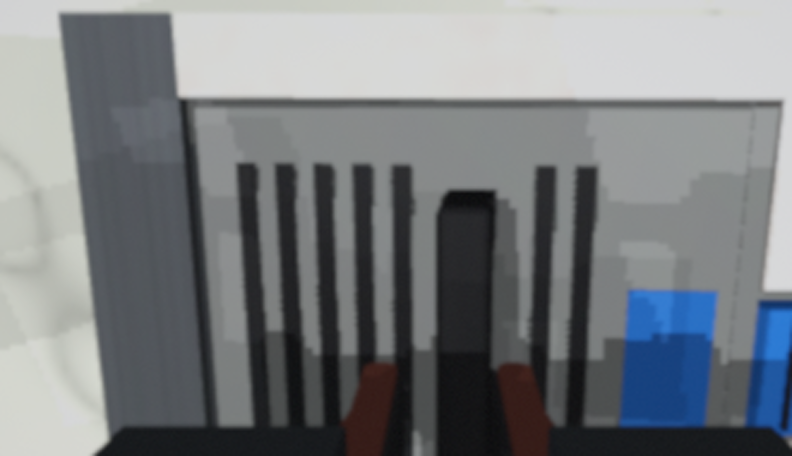

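Contact with the slot's end wall reads about 5.7 N, and the free edge now sits on the catch ramp at tilt 0.08 rad. I'll back off a touch, open, lift and shut the fingers for pressing on the pad.

Emit:
send_rows(rows=[[0,0.001,0,0,-0.55],[0,0,0,0,-0.3],[0,0,-0.005,0,-0.3],[0,0,-0.015,0,-0.3],[0,0,-0.025,0,-0.3]])

```text
t: 13.45
ee_pos: [532.4, 195.8, 274.1]
orientation: [-2.204, -2.235, 0.007]
ft_force: [0.9, -0.8, 0.4]
width: 31.2
```

```bash
python3 look.py w12; python3 - <<'E'
from h import *
im=load('w12'); hsv=cv2.cvtColor(im['color'],cv2.COLOR_BGR2HSV); bl=(hsv[...,0]>100)&(hsv[...,0]<125)&(hsv[...,1]>120); v,u=np.nonzero(bl); 
C=cloud(im); n,l,s,c=cv2.connectedComponentsWithStats(bl.astype('uint8'))
for i in range(1,n):
    if s[i][4]>60: print(s[i],np.nanmedian(C[l==i],0).round(1))
plan((592,195.5,226),90.8,5,-1)
E
```

```text
13.5 [534.53 196.62 279.01] [0.65 0.73 2.82] 30.5
slopes [7.600000e-03 1.399000e-01 1.179308e+02] 651 cover tilt -0.1399
[ 318  177   33   63 1843] [591.1 195.5 129.3]
[ 363  182   35   46 1447] [628.5 196.6 122.4]
[[-0.0004, 0.0115, 0.0106, 0.0, -1], [-0.0004, 0.0115, 0.0106, 0.0, -1], [-0.0004, 0.0115, 0.0106, 0.0, -1], [-0.0004, 0.0115, 0.0106, 0.0, -1], [-0.0003, 0.0115, 0.0106, 0.0, -1]]
end [592.  195.5 226. ] 90.81
```

View pics/w12.png

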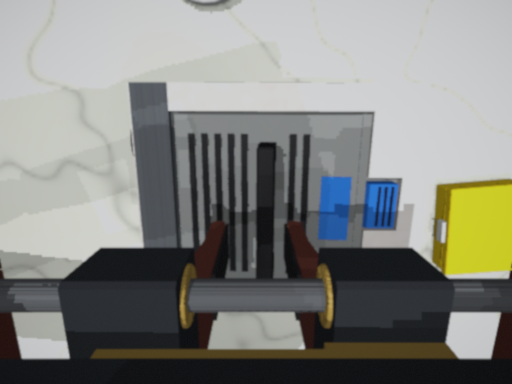

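The pad at (336,208) is at world (591, 195, 129), and the cover lies inside the recess on the catch ramp. I'll move over the pad with the fingers shut.

Emit:
send_rows(rows=[[0,0.019,0,0,-1],[0,0.019,0,0,-1],[0,0.019,0,0,-1],[0,0,0.01,0,-1],[0,0,0.01,0,-1]])

```text
t: 14.0
ee_pos: [590.0, 196.8, 253.9]
orientation: [-2.206, -2.236, 0.001]
ft_force: [-0.7, 0.0, 0.6]
width: 0.7
```

Emit:
send_rows(rows=[[0,0,0.01,0,-1],[0,0,0.01,0,-1],[0,0,0.01,0,-1],[0,0,0.01,0,-1],[0,0,0,0,-1]])

```text
t: 14.5
ee_pos: [589.8, 196.8, 213.2]
orientation: [-2.205, -2.236, 0.004]
ft_force: [0.2, 1.1, 0.0]
width: 0.4
```

Emit:
send_rows(rows=[[0,0,0.002,0,-1],[0,0,0.002,0,-1],[0,0,0.001,0,-1]])

```text
t: 14.8
ee_pos: [591.0, 197.0, 210.2]
orientation: [2.206, 2.237, 0.001]
ft_force: [0.1, -0.5, 0.2]
width: 0.6
```

Emit:
send_rows(rows=[[0,0,0.001,0,-1],[0,0,0.001,0,-1],[0,0,0.001,0,-1]])

```text
t: 15.1
ee_pos: [591.1, 197.0, 207.6]
orientation: [2.206, 2.237, 0.001]
ft_force: [-0.1, -0.2, 6.0]
width: 0.3
```

Emit:
send_rows(rows=[[0,0,0.001,0,-1],[0,0,0.001,0,-1],[0,0,0.001,0,-1]])

```text
t: 15.4
ee_pos: [591.3, 197.0, 205.0]
orientation: [2.205, 2.236, 0.002]
ft_force: [-1.8, -1.7, 10.9]
width: 0.4
```

Emit:
send_rows(rows=[[0,0,0.001,0,-1],[0,0,0.001,0,-1],[0,0,0.001,0,-1]])

```text
t: 15.7
ee_pos: [590.7, 196.9, 200.8]
orientation: [-2.206, -2.237, 0.0]
ft_force: [0.5, -0.7, -0.4]
width: 0.3
```

The force rose to 11 N and then fell to zero, so the catch has probably snapped. I'll carry on gently down to firm contact.

Emit:
send_rows(rows=[[0,0,0.001,0,-1],[0,0,0.001,0,-1],[0,0,0.001,0,-1]])

```text
t: 16.0
ee_pos: [590.8, 196.9, 197.8]
orientation: [-2.206, -2.237, 0.0]
ft_force: [0.1, -0.0, -0.1]
width: 0.6
```

Emit:
send_rows(rows=[[0,0,0.001,0,-1],[0,0,0.001,0,-1],[0,0,0,0,-1]])

```text
t: 16.3
ee_pos: [590.7, 196.9, 197.1]
orientation: [-2.206, -2.237, 0.0]
ft_force: [-4.4, -1.7, 11.4]
width: 0.2
```

Firm contact comes at TCP z 197.1, which is the height expected with the cover home (197.4). I'll lift away and look.

Emit:
send_rows(rows=[[0,0,0.001,0,-1],[0,0,0,0,-1],[0,0,-0.01,0,-1],[0,0,-0.03,0,-1],[0,0,-0.04,0,-1]])

```text
t: 16.8
ee_pos: [589.6, 196.6, 274.0]
orientation: [-2.204, -2.235, 0.006]
ft_force: [0.2, 0.1, 1.1]
width: 0.2
```

Emit:
send_rows(rows=[[-0.03,-0.01,-0.04,0,-1],[-0.03,-0.01,-0.04,0,-1],[-0.02,-0.01,-0.02,0,-1],[0,0,0,0,-1],[0,0,0,0,-1]])

```text
t: 17.3
ee_pos: [562.2, 117.7, 373.4]
orientation: [2.207, 2.236, 0.001]
ft_force: [0.1, -0.2, 0.2]
width: 0.5
```

```bash
python3 - <<'E'
from h import *
im=snap('wrist','w13');snap('scene','s13');o=telemetry.get_obs(); print(o['t'],o['ee_pos'].round(1),o['ft_force'].round(1))
C=cloud(im); Z=C[...,2]
cv2.imwrite('pics/w13b.png',cv2.resize(im['color'][0:260],(800,406),interpolation=cv2.INTER_CUBIC))
hsv=cv2.cvtColor(im['color'],cv2.COLOR_BGR2HSV); bl=(hsv[...,0]>100)&(hsv[...,0]<125)&(hsv[...,1]>120)
n,l,s,c=cv2.connectedComponentsWithStats(bl.astype('uint8'))
for i in range(1,n):
    if s[i][4]>60: print(s[i],np.nanmedian(C[l==i],0).round(1),np.nanmin(C[l==i][:,0]))
# plane of cover top
m=(abs(C[...,0]-541)<62)&(abs(C[...,1]-194)<65)&(Z>110)&(Z<128); P=C[m]
for _ in range(5):
    A=np.c_[P[:,:2]-[541,194],np.ones(len(P))]; q,*_=np.linalg.lstsq(A,P[:,2],rcond=None); r=P[:,2]-A@q; P=P[abs(r)<2]
print('top plane',q.round(4),len(P))
E
```

```text
17.4 [562.  118.3 371.9] [-0.8  0.9 -0.3]
[ 275   82   22   50 1030] [592.1 195.  118. ] 581.0445645925275
[ 305   88   29   37 1012] [626.3 195.4 122.3] 613.2250097709292
top plane [-1.200000e-03 -1.000000e-04  1.176262e+02] 13565
```

View pics/w13b.png

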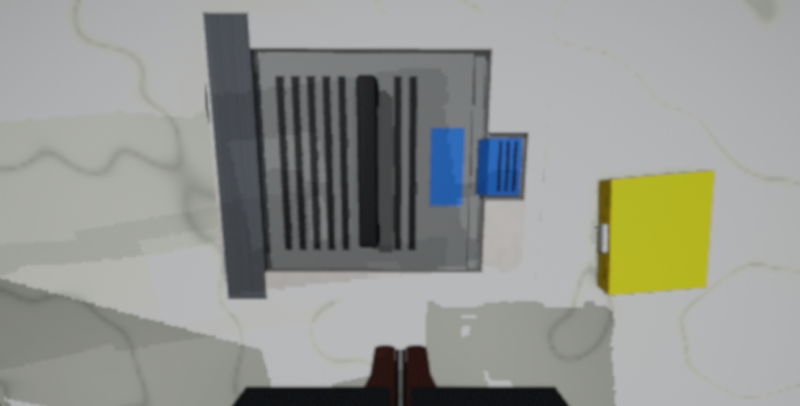

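View pics/s13.png

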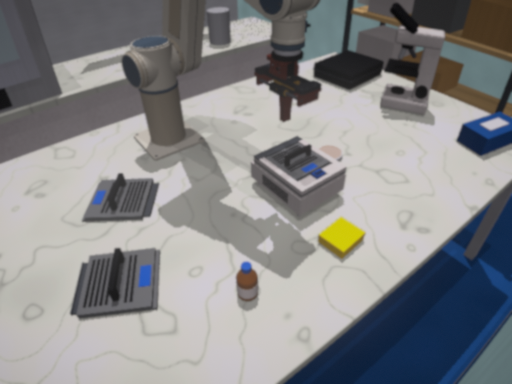

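The cover top is level (slope about 0.001) and its height of 117.6 mm matches the rim at 117.4 mm. The catch nose at (480,165) overlaps the step, and the wrist force is zero. Handing in.

```bash
python3 -c "
from h import *
print(ctrl.close_job())"
```

```text
the job is handed in; nothing more can be done
None
```

The louvred cover is back on the filter unit and the job was handed in at about 17.4 s. No verdict was reported, so the results below are from my own last checks.

**What I did:**
- **Fetching:** I picked out the smallest cover, about 164 x 136 mm against about 200 mm for the other two, and gripped it by its handle bar.
- **Tilting:** The moves cannot tilt the tool, so I rested the free edge on the catch. That tipped the cover in the jaws until the lip was down in the opening, at about 0.12 rad.
- **Seating:** I loosened the jaws and slid the lip under the ledge to the slot wall. The highest force I read at the end of a move was 5.7 N there and about 10 N while tilting it.
- **Pressing:** I pressed the blue pad with shut fingers. The force rose to about 11 N, fell to zero as the catch snapped, and firm contact came at the expected home height.

**Last checks:**
- **Level and flush:** The cover's top is level to about 0.001 rad, at 117.6 mm against the rim's 117.4 mm.
- **Catch:** Its nose shows at x ≈ 613 mm over the step, the sprung-forward place. I judged this from the picture only, as there was no joint reading.
- **Surroundings:** The arm is clear and the wrist force is about zero. The slide box and bottle look undisturbed; the dish is mostly hidden behind the unit in the last pictures, but nothing came near it.

**Disagreements:** Early position estimates differed. The cover's y was about 2 mm off between the wrist depth and the first grasp estimate, and lip and step edges differed by up to 4 mm in x. I corrected y against the recess wall before lowering, and the x difference was within the clearance.

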